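Refill the spring-loaded tin magazine on the market stall

TASK

Load the two small flat tins into the clear spring-loaded magazine, one after the other, lid up, pushing each down past the two spring lips until it stays under them by itself. When both are in, press the stack on down until you feel it go solid on its hidden buffer, so that the lids are well seated, then let go. Press gently, the thin tins dent, and leave the other goods where they are.

Things in the scene. Friction and masses are not known exactly. Their poses are not given: they have to be found in the camera images.
- magazine: Fixed magazine: dark steel base block 86 x 86 x 40 mm with a square clear shaft, aluminium corners, open top. Origin: centre of the base's underside, on the table; z up. The shaft is centred on the z axis, walls parallel to x and y, inside 52.5 x 52.5 mm, walls 4 mm. Two sprung lips in the +y and -y walls, with aluminium housings outside (tops 108 mm up).
- mouth (a point): Centre of the shaft's open top, level with its rim, 115 mm above the magazine's origin. The top 4 mm flare outwards at 45 degrees to 60.5 mm as a lead-in. A tin laid in the mouth rests on the ramps of the lips with its underside 7 mm below the rim and stands out of it by 11 mm. Closed fingers can push it down the shaft.
- lip_level (a point): Point on the shaft's axis at the flat underside of the lips, 100 mm above the magazine's origin. The steel lips are 14 mm wide, their tips 44 mm apart; above each is a 66 degree ramp up to 110 mm. Pushed straight down at its middle with about 5 to 10 N, a tin spreads the lips; once its top is below this level they snap in over it and hold it against the spring.
- follower: Black plate 49 x 49 x 5 mm in the shaft, sprung upwards (4 to 6 N). Origin: middle of its upper face, at lip level when empty; each loaded tin takes it 18 mm lower. With two in it can go another 3 to 17 mm (varies, unseen) to a hard rubber buffer (10 N per mm). Solid from 9 N on the follower; 13 N is a good press; press slowly; the tins dent at 25 N.
- tin_a: Small flat round aluminium tin with slip lid, diameter 50 mm, 18 mm high, about 50 g. Origin: centre of the underside; z up through the lid. Stands on the table. Same as tin_b; either may go in first.
- tin_b: The other small flat tin, diameter 50 mm, 18 mm high. Origin: centre of the underside; z up through the lid.
- tall_tin: Bystander: tin of the same diameter, 50 mm, but 36 mm high. Origin: centre of the underside. Leave it.
- big_tin: Bystander: bigger tin, diameter 70 mm, 24 mm high. Origin: centre of the underside. Leave it.
- candle_jar: Bystander: amber glass jar, diameter 72 mm, 85 mm high. Origin: centre of the underside.
- mug: Bystander: white mug, diameter 80 mm, 90 mm high, handle at its +y. Origin: centre of the underside.
- brush: Bystander: brush lying on the table at the far right. Origin: underside.
Mind the look-alikes: they are no part of the job. Leave any green look-alike of the tin_a alone. What is shaped like the tin_b but brown is not meant.

How it is judged (in metres and radians):
On the way, in this order (a step that is already met when the one before it is completed fails the run):
1. one of the small tins stays under the lips (((z of tin_a in the frame of magazine below 0.0845 m and horizontal distance between tin_a and magazine below 0.005 m and angle between tin_a's own z axis and vertical below 0.1 rad) or (z of tin_b in the frame of magazine below 0.0845 m and horizontal distance between tin_b and magazine below 0.005 m and angle between tin_b's own z axis and vertical below 0.1 rad))), for 0.2 s.
2. with both small tins under the lips, the stack is pressed solid on the buffer (9 N or more on the follower) (z of each of tin_a, tin_b in the frame of magazine below 0.0845 m and horizontal distance between each of tin_a, tin_b and magazine below 0.005 m and angle between each of tin_a, tin_b's own z axis and vertical below 0.1 rad and contact force between any of tin_a, tin_b and follower above 9 N), for 0.05 s.
At the end, for the whole second after the job is handed in: Both small tins lie in the shaft under the two lips: underside less than 84.5 mm above the magazine's origin, within 5 mm of its axis, lid up within 0.1 rad, at rest (below 0.02 m/s) (z of each of tin_a, tin_b in the frame of magazine below 0.0845 m and horizontal distance between each of tin_a, tin_b and magazine below 0.005 m and angle between each of tin_a, tin_b's own z axis and vertical below 0.1 rad and linear speed of each of tin_a, tin_b below 0.02 m/s); the robot touches nothing.
It fails at once if a small tin is pressed on the follower with more than 25 N (dented) (contact force between any of tin_a, tin_b and follower above 25 N).
It fails at once if a small tin is forced against the magazine's rim, walls or lips with more than 40 N (contact force between any of tin_a, tin_b and magazine above 40 N).
It fails at once if the fingers press on the magazine with more than 25 N (contact force between the fingers and magazine above 25 N).
It fails at once if another tin, the jar, the mug or the brush is moved by more than 20 mm (distance of any of tall_tin, big_tin, candle_jar, mug, brush from where it was at the start of the episode above 0.02 m).
It also fails if it takes over 61 s, if anything falls off the work surface, if the arm or the gripper's body presses on something with over 40 N, if the wrist force passes 120 N, or if a joint passes its speed limit or range.

ROBOT

A 6-joint arm with a two-finger parallel gripper is mounted at the origin on the work surface. World frame = base frame: x ahead of the robot, y to its left, z up, the work surface at z = 0. Lengths are in mm, angles in degrees, forces in N, time in s.
With the tool pointing down it reaches from about 300 to 850 mm from the base axis. Payload 4.2 kg.
Tool frame: the origin (TCP) lies at the very end of the fingers, on their centre line; the grasp point (between the pads) lies 19 mm behind it (env.grip_point_offset is the distance from the TCP to the grasp point, in mm); z points along the fingers, y is the line along which they close (so a half turn about z gives the same grasp; the last joint's range is limited). The gripper opens to 91 mm and grips with 3 to 60 N. Pads are 32 mm wide; open, the fingers measure 118 mm over their backs; the gripper's body (76 mm by 178 mm) begins 60 mm behind the grasp point.
Start: joints at [67.666, 18.312, 89.639, -0, 72.044, -1.146], TCP at [207.825, 536.145, 213.976] pointing down, gripper open.
Joint ranges: [-177.97, 177.97], [-48.28, 115.42], [12.27, 149.76], [-77.06, 257.06], [2.81, 150.46], [-146.56, 146.56]. Speed limits (degrees/s): [147.25, 147.25, 180, 180, 180, 180].

INTERFACE

Orientations are given as [roll, pitch, yaw] about the fixed x, y, z axes, in that order (R = Rz(yaw) Ry(pitch) Rx(roll)).
In Python, from workcell import env gives the robot as it stands. The module is installed in compiled form; this text tells all that it offers.
- The arm moves only by the tool arm_command, never from a script. Its argument "rows" is a list of rows, each an object with "delta_pos": the shift along the tool's x, y, z in mm, a list of three; "roll": the turn about the tool's z in units of 5 degrees (1.0 is 5 degrees); "jaw": the opening in per cent of the stroke, from 0 (shut) to 100 (fully open). A call has 1 to 20 rows; each row is the pose to reach, as a shift and turn from the pose commanded when the call began, along the tool's axes at that moment; what a row does not reach only later rows make up. A row lasts 1/12 s, in which the tool goes at most 41.7 mm and 7.16 degrees, less where a joint would pass 70% of its speed; a pose out of reach is approached as far as the arm can. A call with a gripper value outside its range is refused whole. The fingers move at their own pace and stop on an object; "squeeze" is the grip in N (left out, the last holds). Time passes only in rows, so rows that repeat a pose let the fingers close. It gives the time, the measured TCP pose, the force, the opening and the grip force at its end, in the units of the state.
- env.state(): the state, without advancing time (a new reading comes with each control period).
- env.grab_frame(name): name is "scene" or "top"; returns a dict with "img" (420x560x3 uint8, blue, green, red), "z_map" (420x560 float32, mm along the optical axis (not along the pixel's ray), 0 where there is no reading), "fov_y" (degrees; the focal length in pixels is half the picture's height over the tangent of half this angle, whatever the lens; pixels are square), "cx", "cy" (the principal point, pixels), "R" (3x3) and "t" (3): a world point X has camera coordinates R X + t. Camera axes: x right, y down, z forward; pixel columns grow to the right and rows downward; lengths in mm; the calibration is good to about 2 mm. A picture is of the moment at which its call begins.
- env.job_done(): hands the job in; it is judged then, once.
The state is a dict: "time_s": time; "qpos": joint angles; "qvel": joint speeds; "effort": joint torques, N m; "ee_pos": TCP position; "ee_rot": TCP orientation; "force": force on the tool from outside, world axes, zero at the start; "torque": the same for the moment, N m; "gripper_width": finger opening in mm; "gripper_force": force on a finger pad.
Only numpy, scipy, OpenCV 4.12 (cv2) and the standard library are available. Lean on these libraries where they do the work, as an engineer would, in place of code of your own. Each camera call takes 0.05 s, during which the arm holds its last target. There are 200 camera calls.

## Working session

There is one attempt and no reset: what is moved stays moved. The work goes in short steps, Python scripts to look and compute and a tool call to move; the robot and the scene stay as the last step left them, time stands still between calls to the robot, and variables do not carry over. Pictures are saved under pics/ and viewed, at most 10 in all, crops included, and the job is handed in when it is done.

Besides the shell and the picture viewer there is one more tool, called as name(argument=value, ...), one argument or row to a line, values as JSON. arm_command: Moves the arm, as the interface text tells. Its arguments: {"type":"object","properties":{"rows":{"type":"array"},"squeeze":{"type":"number"}},"required":["rows"]}

```bash
mkdir -p pics; cat > h.py <<'E'
import numpy as np, cv2
from workcell import env
def cloud(f):
    H,W=f['z_map'].shape; fl=H/2/np.tan(np.radians(f['fov_y'])/2)
    v,u=np.mgrid[:H,:W]; z=f['z_map'].astype(float)
    c=np.stack([(u-f['cx'])/fl*z,(v-f['cy'])/fl*z,z],-1)
    P=(c-np.array(f['t']))@np.array(f['R']); P[z==0]=np.nan
    return P
def ray(f,u,v,h):
    fl=f['img'].shape[0]/2/np.tan(np.radians(f['fov_y'])/2); R=np.array(f['R']);t=np.array(f['t'])
    d=R.T@np.array([(u-f['cx'])/fl,(v-f['cy'])/fl,1]); o=-R.T@t
    return o+d*(h-o[2])/d[2]
E
python3 - <<'E'
from h import *
import pickle
for n in('top','scene'):
    f=env.grab_frame(n); cv2.imwrite(f'pics/{n}0.png',f['img']); pickle.dump(f,open(n+'0.pkl','wb'))
    print(n,f['fov_y'],-np.array(f['R']).T@np.array(f['t']))
s=env.state(); print({k:np.round(s[k],2) for k in('time_s','ee_pos','ee_rot','force','gripper_width')}, env.grip_point_offset)
E
```

```text
top 51.734437257796 [426.72209892 -22.01779537 997.65212426]
scene 49.03317839322475 [1208.80070195 -725.55880496  642.22539801]
{'time_s': np.float64(0.1), 'ee_pos': array([207.64, 535.73, 213.21]), 'ee_rot': array([-179.91,   -0.  ,  158.81]), 'force': array([ 0.19, -0.26,  0.16]), 'gripper_width': np.float64(91.04)} 18.8
```

View pics/top0.png

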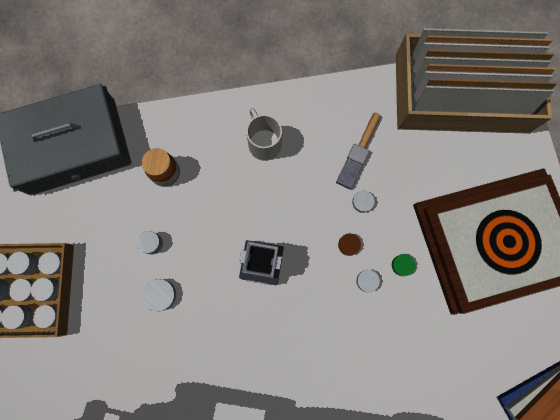

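View pics/scene0.png

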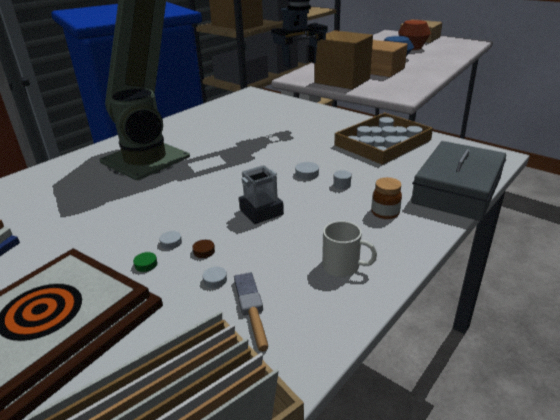

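The top view shows the small silver tins at about (364,201) and (368,281), with brown (349,244) and green (404,265) look-alikes near them. The magazine is at (262,262), and the tall and big tins are at (149,242) and (160,295). Next I'll measure positions.

```bash
python3 - <<'E'
from h import *
import pickle
f=pickle.load(open('top0.pkl','rb')); P=cloud(f); hsv=cv2.cvtColor(f['img'],cv2.COLOR_BGR2HSV)
Z=P[...,2]
print('table z',np.nanmedian(Z[300:360,300:400]))
for n,(u,v) in dict(a=(364,201),b=(368,281),brown=(349,244),green=(404,265),tall=(149,242)).items():
    m=np.zeros(Z.shape,np.uint8); w=np.s_[v-20:v+21,u-20:u+21]; m[w]=(Z[w]>10)
    c=max(cv2.findContours(m,0,2)[0],key=cv2.contourArea); (cu,cv),r=cv2.minEnclosingCircle(c)
    M=cv2.moments(m,True); h=np.nanmedian(Z[v-3:v+4,u-3:u+4]); cu,cv_=M['m10']/M['m00'],M['m01']/M['m00']
    print(n,'px',round(cu,1),round(cv_,1),'h',h.round(1),ray(f,cu,cv_,h).round(1),'diam',2*np.sqrt(m.sum()/np.pi)*(ray(f,cu+1,cv_,h)-ray(f,cu,cv_,h))[0].__abs__())
# magazine: base top points z 30..45 ; rim
sub=np.s_[230:300,225:300]
Q=P[sub].reshape(-1,3); q=Q[(Q[:,2]>34)&(Q[:,2]<46)]
print('base',len(q),cv2.minAreaRect(q[:,:2].astype(np.float32)))
q=Q[(Q[:,2]>98)&(Q[:,2]<122)]
print('upper',len(q),cv2.minAreaRect(q[:,:2].astype(np.float32)),np.percentile(q[:,2],[5,50,95]))
np.set_printoptions(linewidth=250)
print(np.nan_to_num(Z[236:290:2,236:290:2]).round().astype(int))
cr=f['img'][225:300,225:300]; cv2.imwrite('pics/mag0.png',cv2.resize(cr,(600,600),interpolation=cv2.INTER_CUBIC))
E
```

```text
table z 0.23211432622876033
a px 361.0 198.3 h 17.9 [ 615.  -257.1   17.9] diam 8.979437983159436
b px 368.0 280.6 h 18.6 [ 427.7 -233.8   18.6] diam 8.358212296074708
brown px 349.4 244.2 h 18.4 [ 514.4 -209.2   18.4] diam 8.257033080598584
green px 403.7 264.7 h 18.6 [ 449.  -320.1   18.6] diam 8.315083011303987
tall px 149.0 242.2 h 36.6 [591.  234.2  36.6] diam 8.727595184648802
base 444 ((505.6544494628906, -5.1665496826171875), (85.8185043334961, 87.37409973144531), 70.82173919677734)
upper 1013 ((506.2073974609375, -5.406715393066406), (84.23682403564453, 63.37782669067383), 70.859619140625) [ 98.64866183 103.03084136 115.80070093]
[[  0  -1   0   1   0   0   0   0   0   1  -1   3  -1  -2  -2   1   4   2  -1   1  -1  -3   1   2   2   1  -1]
 [  3   1   1   0   0  -1  -1  -1  -2  -2  -1   1  -2   3  -2   3   0   1   0  -2   1  -3  -2   4   2   3   2]
 [ -1   1   4   0  -3  -1   0   0  -2  -1  -2   0   1  -3   1   0   0  -2  -3  -1   1  -4  -1   4   1   0   0]
 [  0   0   1   0   2  39 117 114 113  36  39  39  -1  -1   0   1  -1   1  -1   0   2   2   2   1   1   2   1]
 [  1   0
[... 1844 characters left out ...]
  38  38  39   1  -2  -5  -1   1]
 [  1   1  40  40  41  43  41  39  40  39  42  40  38  38  42  41  39  56  74  39  41  39   1  -2   2   3  -1]
 [  1   1   0  -3   1  -2  34  38  41  39  41  40  42  38  39  41  42  42  38  42  38  -1  -1   0   2  -2  -2]
 [ -2  -2  -3   3   2  -1   1   0   0   0  27  33  32  39  39  41  41  40  41  40  40  -2  -1  -2  -4   1  -1]
 [  1  -3   0   0   2   0   0  -1   0   0  -1   0  -1   0  -2   0  33   6  30  36  41   1   0   3   0   1  -1]
 [ -1   1  -4   1   2  -2  -2  -3  -1   3   2   1  -2   4   1   1  -2  -1  -4   2   3  -3   0   0   0   0   1]
 [  2   1   0   1   0   2  -2  -2  -1  -2  -1   1  -1  -1   1   0   1   0   2   2   2   0   2   5   3   1  -2]]
```

View pics/mag0.png

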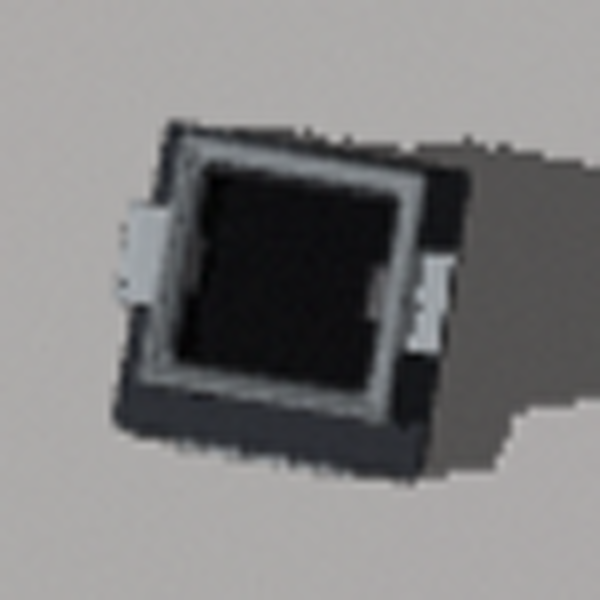

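The crop shows the shaft mouth with lip housings to its left and right. Magazine centre is about (505.9, -5.3), and the lip axis is about 70.9° from world x. Tin a's mask took in the brush, so I'll redo it.

```bash
python3 - <<'E'
from h import *
import pickle
f=pickle.load(open('top0.pkl','rb')); P=cloud(f); Z=P[...,2]; hsv=cv2.cvtColor(f['img'],cv2.COLOR_BGR2HSV)
for n,(u,v) in dict(a=(364,201),b=(368,281)).items():
    m=np.zeros(Z.shape,np.uint8); w=np.s_[v-14:v+15,u-14:u+15]; m[w]=(Z[w]>12)
    k,l,s,c=cv2.connectedComponentsWithStats(m); m=(l==l[v,u])
    q=P[m]; print(n,'px',m.sum(),'mean',np.nanmean(q,0).round(1),'ray',ray(f,*c[l[v,u]],18).round(1),'rect',cv2.minAreaRect(q[:,:2].astype(np.float32)),'circ',cv2.minEnclosingCircle(q[:,:2].astype(np.float32)))
# obstacles in tool frame (yaw 160.86) around tin a
A=ray(f,364,201,18)
d=P-A; a=np.radians(70.86); yt=d[...,0]*np.cos(a)+d[...,1]*np.sin(a); xt=d[...,0]*np.cos(np.radians(160.86))+d[...,1]*np.sin(np.radians(160.86))
for nm in range(1):
    m=(Z>6)&(np.abs(yt)<75)&(np.abs(xt)<75)&(np.hypot(xt,yt)>30)
    print(np.histogram2d(xt[m],yt[m],bins=[range(-80,81,10)]*2)[0].astype(int))
print('a at',A)
E
```

```text
a px 362 mean [ 607.9 -261.    18.1] ray [ 607.9 -261.1   18. ] rect ((607.4993286132812, -261.71099853515625), (48.96434020996094, 48.423004150390625), 81.14620971679688) circ ((608.5262451171875, -261.83868408203125), 25.274381637573242)
b px 399 mean [ 427.7 -234.1   18.3] ray [ 427.6 -234.2   18. ] rect ((427.9579772949219, -234.24465942382812), (49.197662353515625, 46.31292724609375), 80.7166748046875) circ ((427.72869873046875, -234.5022735595703), 24.925745010375977)
[[ 0  0  0  0  0  0  0  0  0  0  9 12  8  7  0  0]
 [ 0  0  0  0  0  0  0  0  0  0 15 15 18 18  5  0]
 [ 0  0  0  0  0  0  0  0  0  0  8 17 20 17  8  0]
 [ 0  0  0  0  0  0  0  0  0  0  6 18 19 17 13  0]
 [ 0  0  0  0  0  0  0  0  0  0  0 17 16 21 16  0]
 [ 0  0  0  0  0  0  0  0  0  0  0 10 10  0  0  0]
 [ 0  0  0  0  0  0  0  0  0  0  0  0  0  0  0  0]
 [ 0  0  0  0  0  0  0  0  0  0  0  0  0  0  0  0]
 [ 0  0  0  0  0  0  0  0  0  0  0  0  0  0  0  0]
 [ 0  0  0  0  0  0  0  0  0  0  0  0  0  0  0  0]
 [ 0  0  0  0  0  0  0  0  0  0  0  0  0  0  0  0]
 [ 0  0  0  0  0  0  0  0  0  0  0  0  0  0  0  0]
 [ 0  0  0  0  0  0  0  0  0  0  0  0  0  0  1  0]
 [ 0  0  0  0  0  0  0  0  0  0  0  0  0  0  0  0]
 [ 0  0  0  0  0  0  0  0  0  0  0  0  0  0  0  0]
 [ 0  0  0  0  0  0  0  0  0  0  0  0  0  0  0  0]]
a at [ 607.4478149  -262.54269575   18.        ]
```

```bash
cat >> h.py <<'E'
def go(x,y,z=None,yaw=None):
    s=env.state(); p=np.array(s['ee_pos']); from scipy.spatial.transform import Rotation as Ro
    R=Ro.from_euler('xyz',s['ee_rot'],degrees=True).as_matrix()
    d=R.T@(np.array([x,y,p[2] if z is None else z])-p)
    print('t',round(s['time_s'],2),'p',p.round(2),'rot',np.round(s['ee_rot'],2),'F',np.round(s['force'],2),'delta',d.round(2), 'roll',None if yaw is None else round(-(((yaw-s['ee_rot'][2])+180)%360-180)/5,3))
E
python3 -c "
from h import *
go(427.8,-234.3,100,160.86)"
```

```text
t 0.1 p [207.64 535.73 213.21] rot [-179.91   -0.    158.81] F [ 0.19 -0.26  0.16] delta [-483.58 -638.23  114.19] roll -0.409
```

arm_command(
  rows=[
    {"delta_pos": [-242, -319, 0], "roll": -0.41, "jaw": 85},
    {"delta_pos": [-242, -319, 0], "roll": -0.41, "jaw": 85},
    {"delta_pos": [-242, -319, 0], "roll": -0.41, "jaw": 85},
    {"delta_pos": [-242, -319, 0], "roll": -0.41, "jaw": 85},
    {"delta_pos": [-242, -319, 0], "roll": -0.41, "jaw": 85},
    {"delta_pos": [-242, -319, 0], "roll": -0.41, "jaw": 85},
    {"delta_pos": [-242, -319, 0], "roll": -0.41, "jaw": 85},
    {"delta_pos": [-242, -319, 0], "roll": -0.41, "jaw": 85},
    {"delta_pos": [-242, -319, 0], "roll": -0.41, "jaw": 85},
    {"delta_pos": [-484, -638, 114], "roll": -0.41, "jaw": 85},
    {"delta_pos": [-484, -638, 114], "roll": -0.41, "jaw": 85},
    {"delta_pos": [-484, -638, 114], "roll": -0.41, "jaw": 85},
    {"delta_pos": [-484, -638, 114], "roll": -0.41, "jaw": 85},
    {"delta_pos": [-484, -638, 114], "roll": -0.41, "jaw": 85},
    {"delta_pos": [-484, -638, 114], "roll": -0.41, "jaw": 85},
    {"delta_pos": [-484, -638, 114], "roll": -0.41, "jaw": 85},
    {"delta_pos": [-484, -638, 114], "roll": -0.41, "jaw": 85},
    {"delta_pos": [-484, -638, 114], "roll": -0.41, "jaw": 85},
    {"delta_pos": [-484, -638, 114], "roll": -0.41, "jaw": 85},
    {"delta_pos": [-484, -638, 114], "roll": -0.41, "jaw": 85},
  ],
)

```text
time_s: 1.77
ee_pos: [429.0, -237.3, 98.6]
ee_rot: [-180.0, 0.0, 160.7]
force: [0.6, -0.2, 0.0]
gripper_width: 77.5
gripper_force: 0.0
```

```bash
python3 -c "
from h import *
go(427.8,-234.3,10,160.86)"
```

```text
t 1.77 p [ 428.99 -237.3    98.59] rot [-179.96    0.    160.74] F [ 0.58 -0.23  0.  ] delta [ 2.12  2.5  88.58] roll -0.024
```

arm_command(
  rows=[
    {"delta_pos": [0, 0, 35], "roll": 0, "jaw": 85},
    {"delta_pos": [0, 0, 60], "roll": 0, "jaw": 85},
    {"delta_pos": [0, 0, 60], "roll": 0, "jaw": 85},
    {"delta_pos": [0, 0, 60], "roll": 0, "jaw": 85},
    {"delta_pos": [0, 0, 60], "roll": 0, "jaw": 85},
    {"delta_pos": [0, 0, 60], "roll": 0, "jaw": 85},
  ],
)

```text
time_s: 2.27
ee_pos: [429.7, -234.0, 41.6]
ee_rot: [-180.0, 0.2, 160.9]
force: [0.5, 0.7, -0.0]
gripper_width: 77.6
gripper_force: 0.0
```

```bash
python3 -c "
from h import *
go(427.8,-234.3,10,160.86)
f=env.grab_frame('top');cv2.imwrite('pics/g1.png',cv2.resize(f['img'][230:330,300:433],(798,600)))"
```

```text
t 2.27 p [ 429.68 -233.98   41.56] rot [-179.97    0.19  160.9 ] F [ 0.55  0.75 -0.01] delta [ 1.77 -0.9  31.55] roll 0.008
```

View pics/g1.png

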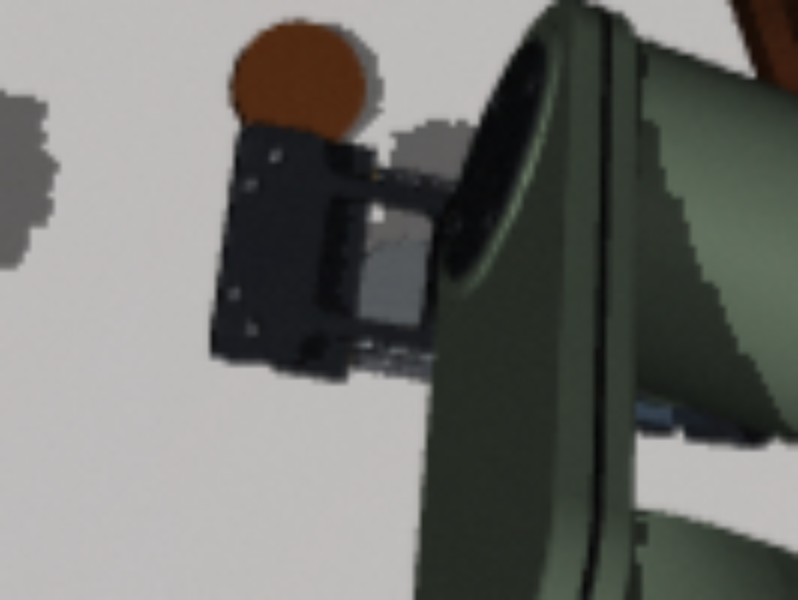

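The gripper body and both fingers straddle the tin, which is visible at about (395,280) in the crop.

arm_command(
  rows=[
    {"delta_pos": [1.5, 0, 20], "roll": 0, "jaw": 85},
    {"delta_pos": [1.5, 0, 30], "roll": 0, "jaw": 85},
    {"delta_pos": [1.5, 0, 30], "roll": 0, "jaw": 85},
    {"delta_pos": [1.5, 0, 30], "roll": 0, "jaw": 85},
    {"delta_pos": [1.5, 0, 30], "roll": 0, "jaw": 85},
    {"delta_pos": [1.5, 0, 30], "roll": 0, "jaw": 85},
  ],
  squeeze=15,
)

```text
time_s: 2.82
ee_pos: [427.9, -233.5, 11.0]
ee_rot: [-180.0, 0.1, 160.9]
force: [-0.3, 0.3, 0.7]
gripper_width: 77.4
gripper_force: 0.0
```

arm_command(
  rows=[
    {"delta_pos": [0, 0, 0], "roll": 0, "jaw": 40},
    {"delta_pos": [0, 0, 0], "roll": 0, "jaw": 40},
    {"delta_pos": [0, 0, 0], "roll": 0, "jaw": 40},
    {"delta_pos": [0, 0, 0], "roll": 0, "jaw": 40},
    {"delta_pos": [0, 0, 0], "roll": 0, "jaw": 40},
    {"delta_pos": [0, 0, 0], "roll": 0, "jaw": 40},
    {"delta_pos": [0, 0, 0], "roll": 0, "jaw": 40},
    {"delta_pos": [0, 0, 0], "roll": 0, "jaw": 40},
  ],
)

```text
time_s: 3.48
ee_pos: [427.2, -233.2, 10.0]
ee_rot: [180.0, 0.0, 160.9]
force: [-0.3, -0.4, 1.7]
gripper_width: 49.5
gripper_force: 15.0
```

arm_command(
  rows=[
    {"delta_pos": [0, 0, -15], "roll": 0, "jaw": 40},
    {"delta_pos": [0, 0, -40], "roll": 0, "jaw": 40},
    {"delta_pos": [0, 0, -70], "roll": 0, "jaw": 40},
    {"delta_pos": [0, 0, -100], "roll": 0, "jaw": 40},
    {"delta_pos": [0, 0, -130], "roll": 0, "jaw": 40},
    {"delta_pos": [0, 0, -150], "roll": 0, "jaw": 40},
    {"delta_pos": [0, 0, -150], "roll": 0, "jaw": 40},
    {"delta_pos": [0, 0, -150], "roll": 0, "jaw": 40},
    {"delta_pos": [0, 0, -150], "roll": 0, "jaw": 40},
    {"delta_pos": [0, 0, -150], "roll": 0, "jaw": 40},
  ],
)

```text
time_s: 4.32
ee_pos: [426.0, -232.6, 158.2]
ee_rot: [180.0, -0.2, 160.9]
force: [-0.1, -0.1, -0.4]
gripper_width: 49.1
gripper_force: 15.0
```

```bash
python3 -c "
from h import *
go(505.9,-5.3,140,160.86)"
```

```text
t 4.32 p [ 426.04 -232.55  158.21] rot [179.95  -0.21 160.86] F [-0.08 -0.07 -0.36] delta [ -1.   240.86  18.4 ] roll -0.0
```

arm_command(
  rows=[
    {"delta_pos": [0, 15, 0], "roll": 0, "jaw": 40},
    {"delta_pos": [-1, 40, 0], "roll": 0, "jaw": 40},
    {"delta_pos": [-1, 70, 0], "roll": 0, "jaw": 40},
    {"delta_pos": [-1, 100, 0], "roll": 0, "jaw": 40},
    {"delta_pos": [-1, 130, 0], "roll": 0, "jaw": 40},
    {"delta_pos": [-1, 160, 0], "roll": 0, "jaw": 40},
    {"delta_pos": [-1, 190, 0], "roll": 0, "jaw": 40},
    {"delta_pos": [-1, 215, 0], "roll": 0, "jaw": 40},
    {"delta_pos": [-1, 232, 0], "roll": 0, "jaw": 40},
    {"delta_pos": [-1, 241, 0], "roll": 0, "jaw": 40},
    {"delta_pos": [-1, 241, 10], "roll": 0, "jaw": 40},
    {"delta_pos": [-1, 241, 15], "roll": 0, "jaw": 40},
    {"delta_pos": [-1, 241, 15], "roll": 0, "jaw": 40},
    {"delta_pos": [-1, 241, 15], "roll": 0, "jaw": 40},
    {"delta_pos": [-1, 241, 15], "roll": 0, "jaw": 40},
    {"delta_pos": [-1, 241, 15], "roll": 0, "jaw": 40},
  ],
)

```text
time_s: 5.65
ee_pos: [507.1, -6.5, 145.1]
ee_rot: [180.0, 0.0, 160.8]
force: [-0.3, 0.8, -1.2]
gripper_width: 49.5
gripper_force: 15.0
```

```bash
python3 -c "
from h import *
go(505.9,-5.3,118,160.86)
f=env.grab_frame('scene');cv2.imwrite('pics/g2.png',cv2.resize(f['img'][130:230,200:333],(798,600)))"
```

```text
t 5.65 p [507.06  -6.52 145.13] rot [1.7999e+02 2.0000e-02 1.6079e+02] F [-0.25  0.75 -1.23] delta [ 1.51  0.77 27.13] roll -0.013
```

View pics/g2.png

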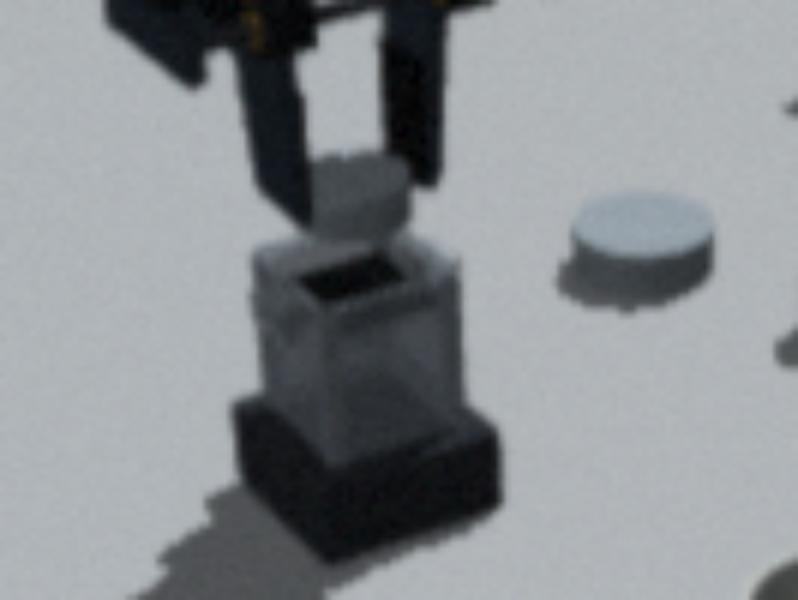

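The tin is held level at crop (360,195), above the mouth at (355,275). Lowering slowly.

arm_command(
  rows=[
    {"delta_pos": [1, 0.5, 4], "roll": 0, "jaw": 40},
    {"delta_pos": [1, 0.5, 8], "roll": 0, "jaw": 40},
    {"delta_pos": [1, 0.5, 12], "roll": 0, "jaw": 40},
    {"delta_pos": [1, 0.5, 16], "roll": 0, "jaw": 40},
    {"delta_pos": [1, 0.5, 18], "roll": 0, "jaw": 40},
    {"delta_pos": [1, 0.5, 20], "roll": 0, "jaw": 40},
    {"delta_pos": [1, 0.5, 21], "roll": 0, "jaw": 40},
    {"delta_pos": [1, 0.5, 22], "roll": 0, "jaw": 40},
    {"delta_pos": [1, 0.5, 22], "roll": 0, "jaw": 40},
    {"delta_pos": [1, 0.5, 22], "roll": 0, "jaw": 40},
  ],
)

```text
time_s: 6.53
ee_pos: [506.3, -5.0, 123.0]
ee_rot: [180.0, 0.0, 160.9]
force: [-0.7, -0.5, -0.4]
gripper_width: 49.4
gripper_force: 15.0
```

```bash
python3 -c "
from h import *
go(505.9,-5.3,118,160.86)"
```

```text
t 6.53 p [506.34  -5.01 122.98] rot [1.7999e+02 1.0000e-02 1.6086e+02] F [-0.68 -0.53 -0.36] delta [ 0.32 -0.42  4.98] roll 0.001
```

arm_command(
  rows=[
    {"delta_pos": [0, -0.2, 1], "roll": 0, "jaw": 40},
    {"delta_pos": [0, -0.2, 2], "roll": 0, "jaw": 40},
    {"delta_pos": [0, -0.2, 3], "roll": 0, "jaw": 40},
    {"delta_pos": [0, -0.2, 4], "roll": 0, "jaw": 40},
    {"delta_pos": [0, -0.2, 4], "roll": 0, "jaw": 40},
    {"delta_pos": [0, -0.2, 4], "roll": 0, "jaw": 40},
  ],
)

```text
time_s: 7.03
ee_pos: [506.1, -5.2, 118.8]
ee_rot: [180.0, -0.0, 160.9]
force: [0.1, 0.3, -0.9]
gripper_width: 49.2
gripper_force: 15.0
```

arm_command(
  rows=[
    {"delta_pos": [0, 0, 0.5], "roll": 0, "jaw": 40},
    {"delta_pos": [0, 0, 1], "roll": 0, "jaw": 40},
    {"delta_pos": [0, 0, 1], "roll": 0, "jaw": 40},
    {"delta_pos": [0, 0, 1], "roll": 0, "jaw": 40},
  ],
)

```text
time_s: 7.37
ee_pos: [506.2, -5.2, 117.9]
ee_rot: [180.0, 0.0, 160.9]
force: [0.8, 0.2, -0.9]
gripper_width: 49.0
gripper_force: 15.0
```

arm_command(
  rows=[
    {"delta_pos": [0, 0, 0], "roll": 0, "jaw": 70},
    {"delta_pos": [0, 0, 0], "roll": 0, "jaw": 70},
    {"delta_pos": [0, 0, 0], "roll": 0, "jaw": 70},
    {"delta_pos": [0, 0, 0], "roll": 0, "jaw": 70},
    {"delta_pos": [0, 0, -10], "roll": 0, "jaw": 70},
    {"delta_pos": [0, 0, -32], "roll": 0, "jaw": 70},
    {"delta_pos": [0, 0, -32], "roll": 0, "jaw": 0},
    {"delta_pos": [0, 0, -32], "roll": 0, "jaw": 0},
    {"delta_pos": [0, 0, -32], "roll": 0, "jaw": 0},
    {"delta_pos": [0, 0, -32], "roll": 0, "jaw": 0},
    {"delta_pos": [0, 0, -32], "roll": 0, "jaw": 0},
    {"delta_pos": [0, 0, -32], "roll": 0, "jaw": 0},
    {"delta_pos": [0, 0, -32], "roll": 0, "jaw": 0},
    {"delta_pos": [0, 0, -32], "roll": 0, "jaw": 0},
  ],
)

```text
time_s: 8.53
ee_pos: [506.1, -5.2, 149.7]
ee_rot: [-180.0, -0.0, 160.9]
force: [0.7, 0.4, 0.4]
gripper_width: 13.8
gripper_force: 0.0
```

```bash
python3 -c "
from h import *
go(505.9,-5.3,126,160.86)
f=env.grab_frame('scene');cv2.imwrite('pics/g3.png',cv2.resize(f['img'][130:230,200:333],(798,600)))
P=cloud(f);q=P[150:215,230:290].reshape(-1,3)
q=q[(q[:,2]>121)&(q[:,2]<131)];print(len(q),q.mean(0).round(1))"
```

```text
t 8.53 p [506.09  -5.17 149.66] rot [-1.7999e+02 -3.0000e-02  1.6087e+02] F [0.65 0.39 0.38] delta [ 0.13 -0.18 23.66] roll 0.001
183 [510.7  -8.2 125.8]
```

View pics/g3.png

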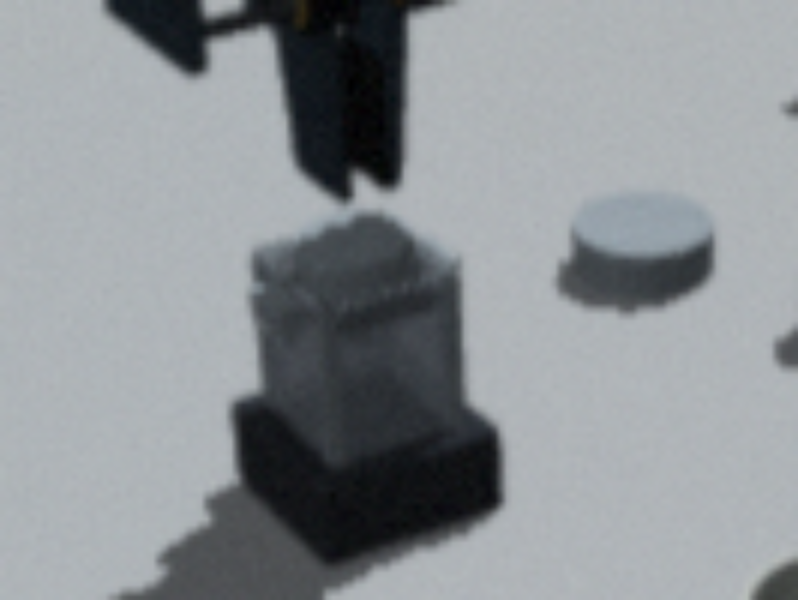

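The tin sits level in the mouth at crop (360,245), lid at about 126 mm as expected. Pushing it down slowly.

arm_command(
  rows=[
    {"delta_pos": [0, 0, 6], "roll": 0, "jaw": 0},
    {"delta_pos": [0, 0, 12], "roll": 0, "jaw": 0},
    {"delta_pos": [0, 0, 18], "roll": 0, "jaw": 0},
    {"delta_pos": [0, 0, 21], "roll": 0, "jaw": 0},
    {"delta_pos": [0, 0, 22], "roll": 0, "jaw": 0},
    {"delta_pos": [0, 0, 23], "roll": 0, "jaw": 0},
    {"delta_pos": [0, 0, 24], "roll": 0, "jaw": 0},
    {"delta_pos": [0, 0, 25], "roll": 0, "jaw": 0},
    {"delta_pos": [0, 0, 26], "roll": 0, "jaw": 0},
    {"delta_pos": [0, 0, 27], "roll": 0, "jaw": 0},
    {"delta_pos": [0, 0, 28], "roll": 0, "jaw": 0},
    {"delta_pos": [0, 0, 28], "roll": 0, "jaw": 0},
  ],
)

```text
time_s: 9.58
ee_pos: [506.8, -5.2, 122.5]
ee_rot: [180.0, 0.1, 160.9]
force: [0.5, 0.2, 2.6]
gripper_width: 0.1
gripper_force: 1.5
```

arm_command(
  rows=[
    {"delta_pos": [0, 0, 0.8], "roll": 0, "jaw": 0},
    {"delta_pos": [0, 0, 1.6], "roll": 0, "jaw": 0},
    {"delta_pos": [0, 0, 2.4], "roll": 0, "jaw": 0},
    {"delta_pos": [0, 0, 3.2], "roll": 0, "jaw": 0},
    {"delta_pos": [0, 0, 4], "roll": 0, "jaw": 0},
    {"delta_pos": [0, 0, 4.8], "roll": 0, "jaw": 0},
    {"delta_pos": [0, 0, 5.6], "roll": 0, "jaw": 0},
    {"delta_pos": [0, 0, 6.4], "roll": 0, "jaw": 0},
    {"delta_pos": [0, 0, 7.2], "roll": 0, "jaw": 0},
    {"delta_pos": [0, 0, 8], "roll": 0, "jaw": 0},
  ],
)

```text
time_s: 10.42
ee_pos: [506.8, -5.3, 114.5]
ee_rot: [180.0, 0.1, 160.9]
force: [-0.7, 0.1, 6.3]
gripper_width: 0.4
gripper_force: 3.1
```

arm_command(
  rows=[
    {"delta_pos": [0, 0, 0.8], "roll": 0, "jaw": 0},
    {"delta_pos": [0, 0, 1.6], "roll": 0, "jaw": 0},
    {"delta_pos": [0, 0, 2.4], "roll": 0, "jaw": 0},
    {"delta_pos": [0, 0, 3.2], "roll": 0, "jaw": 0},
    {"delta_pos": [0, 0, 4], "roll": 0, "jaw": 0},
    {"delta_pos": [0, 0, 4.8], "roll": 0, "jaw": 0},
    {"delta_pos": [0, 0, 5.6], "roll": 0, "jaw": 0},
    {"delta_pos": [0, 0, 6.4], "roll": 0, "jaw": 0},
    {"delta_pos": [0, 0, 7.2], "roll": 0, "jaw": 0},
    {"delta_pos": [0, 0, 8], "roll": 0, "jaw": 0},
  ],
)

```text
time_s: 11.25
ee_pos: [506.8, -5.3, 106.5]
ee_rot: [180.0, 0.1, 160.9]
force: [0.1, -0.2, 6.9]
gripper_width: 0.7
gripper_force: 3.3
```

arm_command(
  rows=[
    {"delta_pos": [0, 0, 0.8], "roll": 0, "jaw": 0},
    {"delta_pos": [0, 0, 1.6], "roll": 0, "jaw": 0},
    {"delta_pos": [0, 0, 2.4], "roll": 0, "jaw": 0},
    {"delta_pos": [0, 0, 3.2], "roll": 0, "jaw": 0},
    {"delta_pos": [0, 0, 4], "roll": 0, "jaw": 0},
    {"delta_pos": [0, 0, 4.8], "roll": 0, "jaw": 0},
    {"delta_pos": [0, 0, 5.6], "roll": 0, "jaw": 0},
    {"delta_pos": [0, 0, 6.4], "roll": 0, "jaw": 0},
    {"delta_pos": [0, 0, 6.4], "roll": 0, "jaw": 0},
  ],
)

```text
time_s: 12.0
ee_pos: [506.8, -5.2, 99.6]
ee_rot: [180.0, 0.1, 160.9]
force: [0.5, 0.3, 3.9]
gripper_width: 0.7
gripper_force: 1.8
```

arm_command(
  rows=[
    {"delta_pos": [0, 0, 0.8], "roll": 0, "jaw": 0},
    {"delta_pos": [0, 0, 1.6], "roll": 0, "jaw": 0},
    {"delta_pos": [0, 0, 2.5], "roll": 0, "jaw": 0},
    {"delta_pos": [0, 0, 2.5], "roll": 0, "jaw": 0},
    {"delta_pos": [0, 0, 0], "roll": 0, "jaw": 0},
    {"delta_pos": [0, 0, -3], "roll": 0, "jaw": 0},
    {"delta_pos": [0, 0, -20], "roll": 0, "jaw": 0},
    {"delta_pos": [0, 0, -50], "roll": 0, "jaw": 0},
    {"delta_pos": [0, 0, -80], "roll": 0, "jaw": 40},
    {"delta_pos": [0, 0, -80], "roll": 0, "jaw": 80},
    {"delta_pos": [0, 0, -80], "roll": 0, "jaw": 80},
    {"delta_pos": [0, 0, -80], "roll": 0, "jaw": 80},
  ],
)

```text
time_s: 13.0
ee_pos: [504.8, -5.1, 178.6]
ee_rot: [-180.0, -0.2, 160.9]
force: [0.3, -0.3, -0.5]
gripper_width: 24.4
gripper_force: 0.0
```

```bash
python3 -c "
from h import *
f=env.grab_frame('scene');cv2.imwrite('pics/g4.png',cv2.resize(f['img'][130:230,200:333],(798,600)))
go(607.7,-261.5,100,176)"
```

```text
t 13.05 p [504.65  -5.14 178.11] rot [-179.94   -0.22  160.86] F [ 0.12 -0.68 -0.02] delta [-181.7  -208.33   77.65] roll -3.028
```

View pics/g4.png

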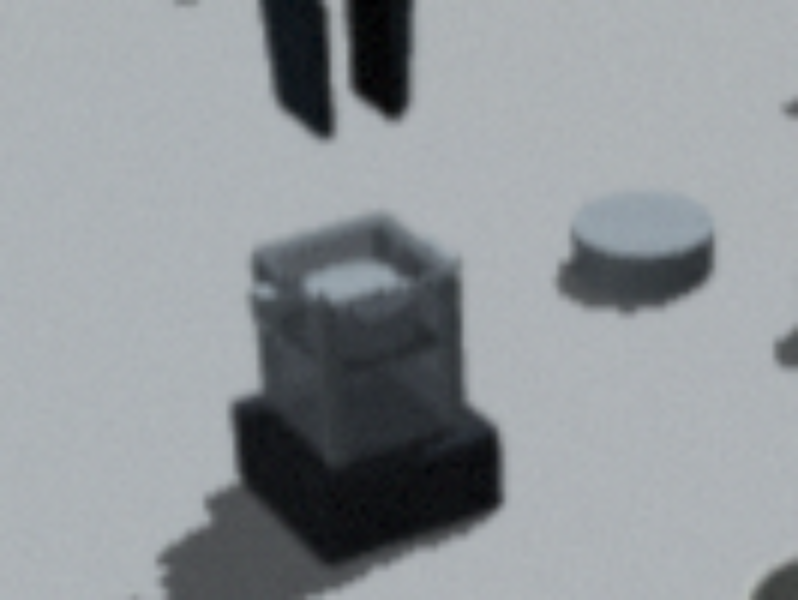

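The first tin lies flat under the lips, lid visible at crop (355,285). Now the second tin.

arm_command(
  rows=[
    {"delta_pos": [-23, -26, 0], "roll": -0.6, "jaw": 80},
    {"delta_pos": [-46, -52, 0], "roll": -1.2, "jaw": 80},
    {"delta_pos": [-69, -78, 0], "roll": -1.8, "jaw": 80},
    {"delta_pos": [-92, -104, 0], "roll": -2.4, "jaw": 80},
    {"delta_pos": [-115, -130, 0], "roll": -3, "jaw": 80},
    {"delta_pos": [-138, -156, 0], "roll": -3, "jaw": 80},
    {"delta_pos": [-161, -182, 20], "roll": -3, "jaw": 80},
    {"delta_pos": [-181, -208, 40], "roll": -3, "jaw": 80},
    {"delta_pos": [-181, -208, 70], "roll": -3, "jaw": 80},
    {"delta_pos": [-181, -208, 100], "roll": -3, "jaw": 80},
    {"delta_pos": [-181, -208, 125], "roll": -3, "jaw": 80},
    {"delta_pos": [-181, -208, 137], "roll": -3, "jaw": 80},
    {"delta_pos": [-181, -208, 137], "roll": -3, "jaw": 80},
    {"delta_pos": [-181, -208, 137], "roll": -3, "jaw": 80},
    {"delta_pos": [-181, -208, 137], "roll": -3, "jaw": 80},
    {"delta_pos": [-181, -208, 137], "roll": -3, "jaw": 80},
  ],
)

```text
time_s: 14.38
ee_pos: [610.2, -261.4, 44.5]
ee_rot: [-179.9, 0.2, 175.9]
force: [-0.6, -0.4, -0.2]
gripper_width: 73.2
gripper_force: 0.0
```

```bash
python3 -c "
from h import *
f=env.grab_frame('scene');cv2.imwrite('pics/g5.png',cv2.resize(f['img'][220:320,150:283],(798,600)))
go(607.7,-261.5,10,176)"
```

```text
t 14.43 p [ 610.12 -261.35   44.51] rot [-179.93    0.19  175.88] F [-0.62  0.37  0.16] delta [ 2.51 -0.29 34.5 ] roll -0.024
```

View pics/g5.png

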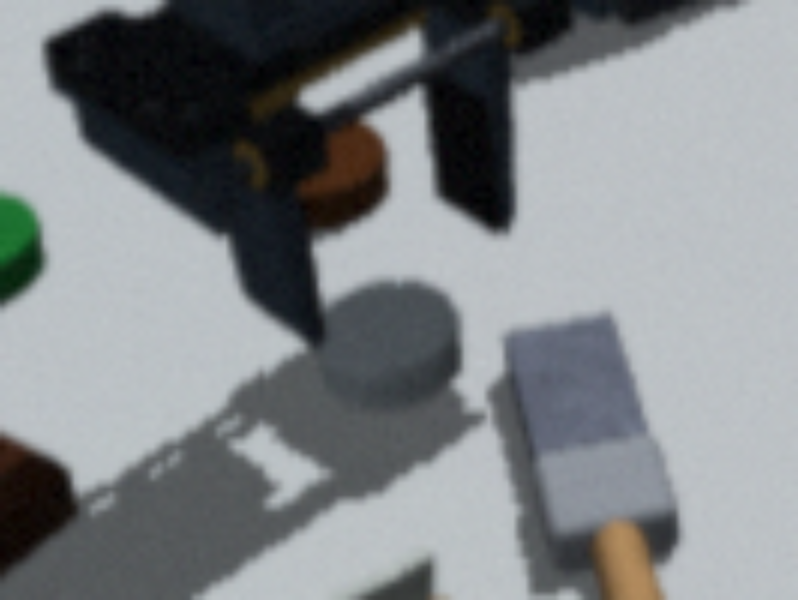

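The second tin is at crop (390,340), between and below the open fingers; the brush (590,430) is clear of both.

arm_command(
  rows=[
    {"delta_pos": [1.5, 0, 10], "roll": 0, "jaw": 80},
    {"delta_pos": [1.5, 0, 20], "roll": 0, "jaw": 80},
    {"delta_pos": [1.5, 0, 28], "roll": 0, "jaw": 80},
    {"delta_pos": [1.5, 0, 31], "roll": 0, "jaw": 80},
    {"delta_pos": [1.5, 0, 31], "roll": 0, "jaw": 80},
    {"delta_pos": [1.5, 0, 31], "roll": 0, "jaw": 80},
    {"delta_pos": [1.5, 0, 31], "roll": 0, "jaw": 80},
    {"delta_pos": [1.5, 0, 31], "roll": 0, "jaw": 80},
  ],
)

```text
time_s: 15.1
ee_pos: [607.9, -261.1, 11.9]
ee_rot: [-180.0, 0.0, 175.9]
force: [1.4, -0.2, 0.0]
gripper_width: 73.0
gripper_force: 0.0
```

```bash
python3 -c "
from h import *
go(607.7,-261.5,10,176)"
```

```text
t 15.1 p [ 607.88 -261.08   11.89] rot [-1.7999e+02  5.0000e-02  1.7586e+02] F [ 1.37 -0.24  0.02] delta [ 0.15 -0.44  1.89] roll -0.028
```

arm_command(
  rows=[
    {"delta_pos": [0, 0, 1.5], "roll": 0, "jaw": 80},
    {"delta_pos": [0, 0, 1.5], "roll": 0, "jaw": 80},
    {"delta_pos": [0, 0, 1.5], "roll": 0, "jaw": 80},
    {"delta_pos": [0, 0, 1.5], "roll": 0, "jaw": 40},
    {"delta_pos": [0, 0, 1.5], "roll": 0, "jaw": 40},
    {"delta_pos": [0, 0, 1.5], "roll": 0, "jaw": 40},
    {"delta_pos": [0, 0, 1.5], "roll": 0, "jaw": 40},
    {"delta_pos": [0, 0, 1.5], "roll": 0, "jaw": 40},
    {"delta_pos": [0, 0, 1.5], "roll": 0, "jaw": 40},
    {"delta_pos": [0, 0, 1.5], "roll": 0, "jaw": 40},
    {"delta_pos": [0, 0, 1.5], "roll": 0, "jaw": 40},
  ],
)

```text
time_s: 16.02
ee_pos: [607.6, -261.0, 10.1]
ee_rot: [-180.0, 0.0, 175.9]
force: [-0.8, 0.1, 0.2]
gripper_width: 49.7
gripper_force: 15.0
```

arm_command(
  rows=[
    {"delta_pos": [0, 0, -15], "roll": 0, "jaw": 40},
    {"delta_pos": [0, 0, -40], "roll": 0, "jaw": 40},
    {"delta_pos": [0, 0, -70], "roll": 0.5, "jaw": 40},
    {"delta_pos": [0, 0, -100], "roll": 1, "jaw": 40},
    {"delta_pos": [0, 0, -130], "roll": 1.5, "jaw": 40},
    {"delta_pos": [0, 0, -150], "roll": 2, "jaw": 40},
    {"delta_pos": [0, 0, -150], "roll": 2.5, "jaw": 40},
    {"delta_pos": [0, 0, -150], "roll": 3, "jaw": 40},
    {"delta_pos": [0, 0, -150], "roll": 3, "jaw": 40},
    {"delta_pos": [0, 0, -150], "roll": 3, "jaw": 40},
    {"delta_pos": [0, 0, -150], "roll": 3, "jaw": 40},
  ],
)

```text
time_s: 16.93
ee_pos: [607.3, -260.8, 159.5]
ee_rot: [180.0, -0.1, 160.9]
force: [0.2, 0.3, -0.2]
gripper_width: 49.4
gripper_force: 15.0
```

```bash
python3 -c "
from h import *
go(505.9,-5.3,140,160.86)"
```

```text
t 16.93 p [ 607.27 -260.81  159.51] rot [ 1.7999e+02 -6.0000e-02  1.6092e+02] F [ 0.23  0.27 -0.15] delta [179.32 208.32  19.73] roll 0.011
```

arm_command(
  rows=[
    {"delta_pos": [10, 12, 0], "roll": 0, "jaw": 40},
    {"delta_pos": [30, 35, 0], "roll": 0, "jaw": 40},
    {"delta_pos": [52, 60, 0], "roll": 0, "jaw": 40},
    {"delta_pos": [75, 87, 0], "roll": 0, "jaw": 40},
    {"delta_pos": [98, 114, 0], "roll": 0, "jaw": 40},
    {"delta_pos": [121, 141, 0], "roll": 0, "jaw": 40},
    {"delta_pos": [144, 167, 0], "roll": 0, "jaw": 40},
    {"delta_pos": [162, 188, 0], "roll": 0, "jaw": 40},
    {"delta_pos": [174, 202, 0], "roll": 0, "jaw": 40},
    {"delta_pos": [179, 208, 0], "roll": 0, "jaw": 40},
    {"delta_pos": [179, 208, 10], "roll": 0, "jaw": 40},
    {"delta_pos": [179, 208, 20], "roll": 0, "jaw": 40},
    {"delta_pos": [179, 208, 26], "roll": 0, "jaw": 40},
    {"delta_pos": [179, 208, 30], "roll": 0, "jaw": 40},
    {"delta_pos": [179, 208, 30], "roll": 0, "jaw": 40},
    {"delta_pos": [179, 208, 30], "roll": 0, "jaw": 40},
    {"delta_pos": [179, 208, 30], "roll": 0, "jaw": 40},
  ],
)

```text
time_s: 18.35
ee_pos: [507.0, -6.3, 130.1]
ee_rot: [180.0, 0.0, 160.8]
force: [0.0, -0.5, -1.1]
gripper_width: 49.3
gripper_force: 15.0
```

```bash
python3 -c "
from h import *
go(505.9,-5.3,118,160.86)"
```

```text
t 18.35 p [507.    -6.26 130.07] rot [1.7999e+02 2.0000e-02 1.6082e+02] F [ 0.05 -0.55 -1.07] delta [ 1.36  0.54 12.07] roll -0.009
```

arm_command(
  rows=[
    {"delta_pos": [1, 0.4, 1], "roll": 0, "jaw": 40},
    {"delta_pos": [1, 0.4, 3], "roll": 0, "jaw": 40},
    {"delta_pos": [1, 0.4, 5], "roll": 0, "jaw": 40},
    {"delta_pos": [1, 0.4, 6], "roll": 0, "jaw": 40},
    {"delta_pos": [1, 0.4, 7], "roll": 0, "jaw": 40},
    {"delta_pos": [1, 0.4, 8], "roll": 0, "jaw": 40},
    {"delta_pos": [1, 0.4, 9], "roll": 0, "jaw": 40},
    {"delta_pos": [1, 0.4, 10], "roll": 0, "jaw": 40},
    {"delta_pos": [1, 0.4, 11], "roll": 0, "jaw": 40},
    {"delta_pos": [1, 0.4, 12], "roll": 0, "jaw": 40},
    {"delta_pos": [1, 0.4, 12], "roll": 0, "jaw": 40},
    {"delta_pos": [1, 0.4, 12], "roll": 0, "jaw": 40},
  ],
)

```text
time_s: 19.35
ee_pos: [505.7, -5.1, 118.0]
ee_rot: [180.0, -0.0, 160.9]
force: [0.5, -0.1, -0.5]
gripper_width: 49.1
gripper_force: 15.0
```

arm_command(
  rows=[
    {"delta_pos": [0, 0, 0], "roll": 0, "jaw": 70},
    {"delta_pos": [0, 0, 0], "roll": 0, "jaw": 70},
    {"delta_pos": [0, 0, 0], "roll": 0, "jaw": 70},
    {"delta_pos": [0, 0, 0], "roll": 0, "jaw": 70},
    {"delta_pos": [0, 0, -10], "roll": 0, "jaw": 70},
    {"delta_pos": [0, 0, -32], "roll": 0, "jaw": 70},
    {"delta_pos": [0, 0, -32], "roll": 0, "jaw": 0},
    {"delta_pos": [0, 0, -32], "roll": 0, "jaw": 0},
    {"delta_pos": [0, 0, -32], "roll": 0, "jaw": 0},
    {"delta_pos": [0, 0, -32], "roll": 0, "jaw": 0},
    {"delta_pos": [0, 0, -32], "roll": 0, "jaw": 0},
    {"delta_pos": [0, 0, -32], "roll": 0, "jaw": 0},
    {"delta_pos": [0, 0, -32], "roll": 0, "jaw": 0},
    {"delta_pos": [0, 0, -32], "roll": 0, "jaw": 0},
    {"delta_pos": [0, 0, -32], "roll": 0, "jaw": 0},
    {"delta_pos": [0, 0, -32], "roll": 0, "jaw": 0},
  ],
)

```text
time_s: 20.68
ee_pos: [505.8, -5.0, 150.0]
ee_rot: [180.0, -0.0, 160.9]
force: [0.5, -1.2, -0.6]
gripper_width: 1.3
gripper_force: 0.0
```

```bash
python3 -c "
from h import *
go(505.9,-5.3,126,160.86)
f=env.grab_frame('scene');cv2.imwrite('pics/g6.png',cv2.resize(f['img'][130:230,200:333],(798,600)))"
```

```text
t 20.68 p [505.77  -5.02 149.97] rot [ 1.8000e+02 -1.0000e-02  1.6086e+02] F [ 0.53 -1.2  -0.63] delta [-0.22 -0.23 23.97] roll 0.001
```

View pics/g6.png

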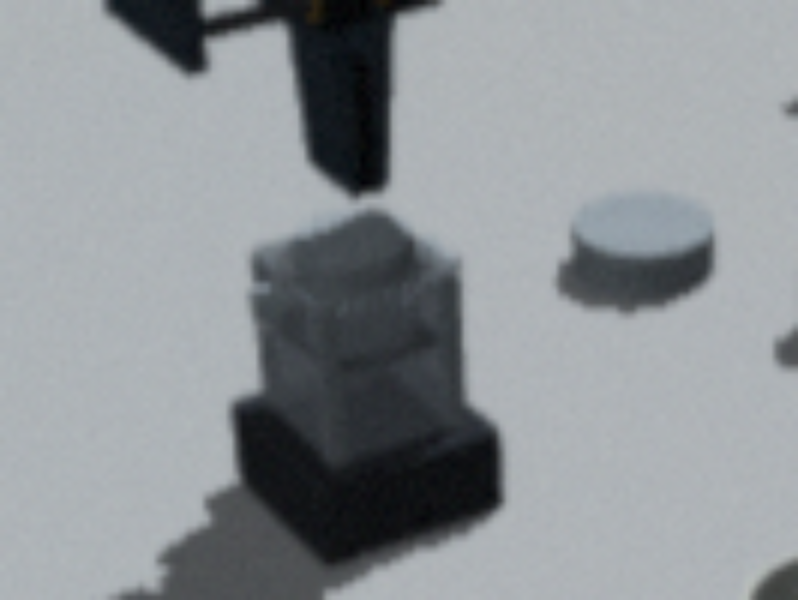

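The second tin in the mouth, crop (345,245), looks a bit tilted, so I'll check its lid plane by depth.

```bash
python3 -c "
from h import *
f=env.grab_frame('scene');P=cloud(f);P0=P[160:182,240:275]
np.set_printoptions(linewidth=250)
print(np.nan_to_num(P0[...,2]).round().astype(int))
d=P0-[505.9,-5.3,0];a=np.radians(70.86)
yt=d[...,0]*np.cos(a)+d[...,1]*np.sin(a);xt=d[...,0]*np.sin(a)-d[...,1]*np.cos(a)
m=(P0[...,2]>119)&(P0[...,2]<138)&(np.hypot(xt,yt)<27)
A=np.c_[xt[m],yt[m],np.ones(m.sum())];r=np.linalg.lstsq(A,P0[m][:,2],rcond=None)[0];print(m.sum(),r,'tilt deg',np.degrees(np.arctan(r[:2])),xt[m].mean(),yt[m].mean(),[xt[m].min(),xt[m].max(),yt[m].min(),yt[m].max()])
"
```

```text
[[  3   2   2   0   5   2   0   2   4   2   2   0   5   1   1   2 154 159 159 157 155 154 154 154   3   1   5   3   2   0   1   3   2   3   3]
 [  3   2   0   3   3   4   2   4   2  -1   1   0   0   3   2   2   1   0 155 154 153 152 152 152   3   1   1   3   1   1   2   2   3   2   3]
 [  3   3   1   0   1   1   3   2   2   0   3   1   1   3   5   0   1   0   1 154   2   3   5   3   1   3   2   4   2   0   3   2   0   2   3]
 [  1   2   1   0   2   2   1   3   2  -1   2   3  -1   1   0   2   4   3   4   0   1   3   2   3   4   2   3   3   1  -1   3   1   2   1   1]
 [  0   4   0   3   3   0   0   2   3   1   4   3   2   3   1   3   1 128 127 126 128 127 126   5   1   2   1   4   2   3   3   1   3   2   4]
 [  3   0   2   2   2   1   3   2   1   2   0   0   3 128 126 128 127 127 128 128 127 126 127 126 127 128  -1   2   3   3   2   4   3   4   3]
 [  2   2   0   0   2   1   3   1   2   0   0 126 128 126 126 124 127 127 127 124 126 125 128 125 128 127 128 127   1   2   2   2   3   2   0]
 [  4   2   3   5   3   2   2   1   2   3 126 126 126 127 126 128 126 126 128 127 130 126 127 127 1
[... 1602 characters left out ...]
7 106 107 105]
 [  2   4 106 110 110 109 109 108 110 109 112   0 116 109 109 109 109 117 116 118 115 112 111 112 110 110 109 109 107 106 107 107 105 105 103]
 [  2   0 105 106 107 110 110 110 110 108 110 109 115 116 116 116 116 114 115 111 110 110 110 108 109 108 105 106 104 104 105 104 101  97 100]
 [  2   1 101 105 103 108 110 108 106 108 105 108 112 113 114 113 113 110 111 109 108 108 107 104 106 106 104 102 100 102 101 100  98  97  98]]
188 [-5.89947673e-02  4.31203101e-02  1.26032883e+02] tilt deg [-3.37623794  2.46908223] 5.221443782222657 -1.4919605175969368 [np.float64(-21.75086231535961), np.float64(26.644769927637377), np.float64(-24.75397586300622), np.float64(23.904829742552472)]
```

The lid reads 126–127 mm right across, so it is level and the slant was only shading. Pushing.

arm_command(
  rows=[
    {"delta_pos": [0, 0, 6], "roll": 0, "jaw": 0},
    {"delta_pos": [0, 0, 12], "roll": 0, "jaw": 0},
    {"delta_pos": [0, 0, 18], "roll": 0, "jaw": 0},
    {"delta_pos": [0, 0, 21], "roll": 0, "jaw": 0},
    {"delta_pos": [0, 0, 22], "roll": 0, "jaw": 0},
    {"delta_pos": [0, 0, 23], "roll": 0, "jaw": 0},
    {"delta_pos": [0, 0, 24], "roll": 0, "jaw": 0},
    {"delta_pos": [0, 0, 25], "roll": 0, "jaw": 0},
    {"delta_pos": [0, 0, 26], "roll": 0, "jaw": 0},
    {"delta_pos": [0, 0, 27], "roll": 0, "jaw": 0},
    {"delta_pos": [0, 0, 28], "roll": 0, "jaw": 0},
    {"delta_pos": [0, 0, 28.8], "roll": 0, "jaw": 0},
    {"delta_pos": [0, 0, 29.6], "roll": 0, "jaw": 0},
    {"delta_pos": [0, 0, 30.4], "roll": 0, "jaw": 0},
    {"delta_pos": [0, 0, 31.2], "roll": 0, "jaw": 0},
    {"delta_pos": [0, 0, 32], "roll": 0, "jaw": 0},
  ],
)

```text
time_s: 22.12
ee_pos: [507.0, -4.7, 119.7]
ee_rot: [179.9, 0.2, 160.8]
force: [-0.9, 2.0, 9.9]
gripper_width: 0.7
gripper_force: 4.8
```

arm_command(
  rows=[
    {"delta_pos": [0, 0, 0.8], "roll": 0, "jaw": 0},
    {"delta_pos": [0, 0, 1.6], "roll": 0, "jaw": 0},
    {"delta_pos": [0, 0, 2.4], "roll": 0, "jaw": 0},
    {"delta_pos": [0, 0, 3.2], "roll": 0, "jaw": 0},
    {"delta_pos": [0, 0, 4], "roll": 0, "jaw": 0},
    {"delta_pos": [0, 0, 4.8], "roll": 0, "jaw": 0},
    {"delta_pos": [0, 0, 5.6], "roll": 0, "jaw": 0},
    {"delta_pos": [0, 0, 6.4], "roll": 0, "jaw": 0},
    {"delta_pos": [0, 0, 7.2], "roll": 0, "jaw": 0},
    {"delta_pos": [0, 0, 8], "roll": 0, "jaw": 0},
  ],
)

```text
time_s: 22.95
ee_pos: [507.0, -4.8, 111.4]
ee_rot: [179.9, 0.2, 160.8]
force: [-1.3, 0.4, 6.5]
gripper_width: 0.8
gripper_force: 3.4
```

arm_command(
  rows=[
    {"delta_pos": [0, 0, 0.8], "roll": 0, "jaw": 0},
    {"delta_pos": [0, 0, 1.6], "roll": 0, "jaw": 0},
    {"delta_pos": [0, 0, 2.4], "roll": 0, "jaw": 0},
    {"delta_pos": [0, 0, 3.2], "roll": 0, "jaw": 0},
    {"delta_pos": [0, 0, 4], "roll": 0, "jaw": 0},
    {"delta_pos": [0, 0, 4.8], "roll": 0, "jaw": 0},
    {"delta_pos": [0, 0, 5.6], "roll": 0, "jaw": 0},
    {"delta_pos": [0, 0, 6.4], "roll": 0, "jaw": 0},
  ],
)

```text
time_s: 23.62
ee_pos: [507.0, -4.8, 105.0]
ee_rot: [179.9, 0.2, 160.9]
force: [-1.6, 1.5, 6.5]
gripper_width: 0.2
gripper_force: 3.5
```

arm_command(
  rows=[
    {"delta_pos": [0, 0, 0.8], "roll": 0, "jaw": 0},
    {"delta_pos": [0, 0, 1.6], "roll": 0, "jaw": 0},
    {"delta_pos": [0, 0, 2.4], "roll": 0, "jaw": 0},
    {"delta_pos": [0, 0, 3.2], "roll": 0, "jaw": 0},
    {"delta_pos": [0, 0, 4], "roll": 0, "jaw": 0},
    {"delta_pos": [0, 0, 4.8], "roll": 0, "jaw": 0},
    {"delta_pos": [0, 0, 5.6], "roll": 0, "jaw": 0},
    {"delta_pos": [0, 0, 6.2], "roll": 0, "jaw": 0},
    {"delta_pos": [0, 0, 6.2], "roll": 0, "jaw": 0},
  ],
)

```text
time_s: 24.37
ee_pos: [506.8, -4.9, 97.8]
ee_rot: [179.9, 0.1, 160.9]
force: [2.3, 0.7, 4.0]
gripper_width: 0.5
gripper_force: 2.0
```

Both tins are now under the lips. Pressing on in 1 mm steps while I watch the force.

arm_command(
  rows=[
    {"delta_pos": [0, 0, 0.3], "roll": 0, "jaw": 0},
    {"delta_pos": [0, 0, 0.7], "roll": 0, "jaw": 0},
    {"delta_pos": [0, 0, 1], "roll": 0, "jaw": 0},
    {"delta_pos": [0, 0, 1], "roll": 0, "jaw": 0},
  ],
)

```text
time_s: 24.7
ee_pos: [506.1, -5.2, 96.5]
ee_rot: [180.0, 0.0, 160.9]
force: [2.4, 0.8, 3.0]
gripper_width: 0.2
gripper_force: 2.0
```

arm_command(
  rows=[
    {"delta_pos": [0, 0, 0.3], "roll": 0, "jaw": 0},
    {"delta_pos": [0, 0, 0.7], "roll": 0, "jaw": 0},
    {"delta_pos": [0, 0, 1], "roll": 0, "jaw": 0},
    {"delta_pos": [0, 0, 1], "roll": 0, "jaw": 0},
  ],
)

```text
time_s: 25.03
ee_pos: [505.9, -5.2, 95.4]
ee_rot: [-180.0, 0.0, 160.9]
force: [2.5, 0.6, 4.1]
gripper_width: 0.6
gripper_force: 2.0
```

arm_command(
  rows=[
    {"delta_pos": [0, 0, 0.3], "roll": 0, "jaw": 0},
    {"delta_pos": [0, 0, 0.7], "roll": 0, "jaw": 0},
    {"delta_pos": [0, 0, 1], "roll": 0, "jaw": 0},
    {"delta_pos": [0, 0, 1], "roll": 0, "jaw": 0},
  ],
)

```text
time_s: 25.37
ee_pos: [505.8, -5.1, 94.4]
ee_rot: [-180.0, 0.0, 160.9]
force: [2.7, -0.1, 3.9]
gripper_width: 0.5
gripper_force: 2.0
```

arm_command(
  rows=[
    {"delta_pos": [0, 0, 0.3], "roll": 0, "jaw": 0},
    {"delta_pos": [0, 0, 0.7], "roll": 0, "jaw": 0},
    {"delta_pos": [0, 0, 1], "roll": 0, "jaw": 0},
    {"delta_pos": [0, 0, 1], "roll": 0, "jaw": 0},
  ],
)

```text
time_s: 25.7
ee_pos: [505.7, -5.1, 93.4]
ee_rot: [-180.0, -0.0, 160.9]
force: [2.5, -0.2, 4.1]
gripper_width: 0.8
gripper_force: 2.1
```

arm_command(
  rows=[
    {"delta_pos": [0, 0, 0.3], "roll": 0, "jaw": 0},
    {"delta_pos": [0, 0, 0.7], "roll": 0, "jaw": 0},
    {"delta_pos": [0, 0, 1], "roll": 0, "jaw": 0},
    {"delta_pos": [0, 0, 1], "roll": 0, "jaw": 0},
  ],
)

```text
time_s: 26.03
ee_pos: [505.7, -5.1, 92.3]
ee_rot: [-180.0, -0.0, 160.9]
force: [1.9, -0.6, 3.6]
gripper_width: 0.3
gripper_force: 2.1
```

arm_command(
  rows=[
    {"delta_pos": [0, 0, 0.3], "roll": 0, "jaw": 0},
    {"delta_pos": [0, 0, 0.7], "roll": 0, "jaw": 0},
    {"delta_pos": [0, 0, 1], "roll": 0, "jaw": 0},
    {"delta_pos": [0, 0, 1], "roll": 0, "jaw": 0},
  ],
)

```text
time_s: 26.37
ee_pos: [505.7, -5.1, 91.3]
ee_rot: [-180.0, -0.0, 160.9]
force: [2.5, -0.6, 3.9]
gripper_width: 0.5
gripper_force: 2.1
```

arm_command(
  rows=[
    {"delta_pos": [0, 0, 0.3], "roll": 0, "jaw": 0},
    {"delta_pos": [0, 0, 0.7], "roll": 0, "jaw": 0},
    {"delta_pos": [0, 0, 1], "roll": 0, "jaw": 0},
    {"delta_pos": [0, 0, 1], "roll": 0, "jaw": 0},
  ],
)

```text
time_s: 26.7
ee_pos: [505.7, -5.1, 90.4]
ee_rot: [-180.0, -0.0, 160.9]
force: [1.7, -1.6, 4.2]
gripper_width: 0.3
gripper_force: 2.1
```

arm_command(
  rows=[
    {"delta_pos": [0, 0, 0.3], "roll": 0, "jaw": 0},
    {"delta_pos": [0, 0, 0.7], "roll": 0, "jaw": 0},
    {"delta_pos": [0, 0, 1], "roll": 0, "jaw": 0},
    {"delta_pos": [0, 0, 1], "roll": 0, "jaw": 0},
  ],
)

```text
time_s: 27.03
ee_pos: [505.7, -5.1, 89.4]
ee_rot: [-180.0, -0.0, 160.9]
force: [2.0, -2.3, 3.8]
gripper_width: 0.3
gripper_force: 2.1
```

arm_command(
  rows=[
    {"delta_pos": [0, 0, 0.3], "roll": 0, "jaw": 0},
    {"delta_pos": [0, 0, 0.7], "roll": 0, "jaw": 0},
    {"delta_pos": [0, 0, 1], "roll": 0, "jaw": 0},
    {"delta_pos": [0, 0, 1], "roll": 0, "jaw": 0},
  ],
)

```text
time_s: 27.37
ee_pos: [505.8, -5.1, 88.8]
ee_rot: [180.0, 0.0, 160.9]
force: [0.9, -2.4, 6.2]
gripper_width: 0.7
gripper_force: 3.5
```

The buffer has been reached: the force is rising.

arm_command(
  rows=[
    {"delta_pos": [0, 0, 0.3], "roll": 0, "jaw": 0},
    {"delta_pos": [0, 0, 0.6], "roll": 0, "jaw": 0},
    {"delta_pos": [0, 0, 0.6], "roll": 0, "jaw": 0},
    {"delta_pos": [0, 0, 0.6], "roll": 0, "jaw": 0},
  ],
)

```text
time_s: 27.7
ee_pos: [505.8, -5.1, 88.5]
ee_rot: [180.0, 0.0, 160.9]
force: [0.3, -2.5, 9.2]
gripper_width: 0.6
gripper_force: 4.6
```

arm_command(
  rows=[
    {"delta_pos": [0, 0, 0.3], "roll": 0, "jaw": 0},
    {"delta_pos": [0, 0, 0.6], "roll": 0, "jaw": 0},
    {"delta_pos": [0, 0, 0.8], "roll": 0, "jaw": 0},
    {"delta_pos": [0, 0, 0.8], "roll": 0, "jaw": 0},
    {"delta_pos": [0, 0, 0.8], "roll": 0, "jaw": 0},
  ],
)

```text
time_s: 28.12
ee_pos: [505.8, -5.1, 88.2]
ee_rot: [180.0, 0.0, 160.9]
force: [0.5, -1.8, 13.1]
gripper_width: 0.7
gripper_force: 6.2
```

arm_command(
  rows=[
    {"delta_pos": [0, 0, 0.3], "roll": 0, "jaw": 0},
    {"delta_pos": [0, 0, 0.3], "roll": 0, "jaw": 0},
    {"delta_pos": [0, 0, 0.3], "roll": 0, "jaw": 0},
  ],
)

```text
time_s: 28.37
ee_pos: [505.8, -5.1, 88.0]
ee_rot: [180.0, 0.0, 160.9]
force: [-0.9, -1.4, 13.3]
gripper_width: 0.7
gripper_force: 6.8
```

arm_command(
  rows=[
    {"delta_pos": [0, 0, -1.5], "roll": 0, "jaw": 0},
    {"delta_pos": [0, 0, -3], "roll": 0, "jaw": 0},
    {"delta_pos": [0, 0, -4.5], "roll": 0, "jaw": 0},
    {"delta_pos": [0, 0, -6], "roll": 0, "jaw": 0},
    {"delta_pos": [0, 0, -7.5], "roll": 0, "jaw": 0},
    {"delta_pos": [0, 0, -9], "roll": 0, "jaw": 0},
    {"delta_pos": [0, 0, -10.5], "roll": 0, "jaw": 0},
    {"delta_pos": [0, 0, -12], "roll": 0, "jaw": 0},
    {"delta_pos": [0, 0, -14], "roll": 0, "jaw": 0},
    {"delta_pos": [0, 0, -17], "roll": 0, "jaw": 0},
    {"delta_pos": [0, 0, -30], "roll": 0, "jaw": 0},
    {"delta_pos": [0, 0, -60], "roll": 0, "jaw": 0},
    {"delta_pos": [0, 0, -90], "roll": 0, "jaw": 0},
    {"delta_pos": [0, 0, -120], "roll": 0, "jaw": 0},
    {"delta_pos": [0, 0, -120], "roll": 0, "jaw": 30},
    {"delta_pos": [0, 0, -120], "roll": 0, "jaw": 30},
    {"delta_pos": [0, 0, -120], "roll": 0, "jaw": 30},
    {"delta_pos": [0, 0, -120], "roll": 0, "jaw": 30},
    {"delta_pos": [0, 0, -120], "roll": 0, "jaw": 30},
    {"delta_pos": [0, 0, -120], "roll": 0, "jaw": 30},
  ],
)

```text
time_s: 30.03
ee_pos: [505.0, -4.9, 205.5]
ee_rot: [-180.0, -0.2, 160.9]
force: [0.5, 0.4, -0.2]
gripper_width: 27.1
gripper_force: 0.0
```

```bash
python3 -c "
from h import *
f=env.grab_frame('scene');cv2.imwrite('pics/g7.png',cv2.resize(f['img'][130:230,200:333],(798,600)))
P=cloud(f);q=P[160:190,240:280].reshape(-1,3);d=np.hypot(q[:,0]-505.9,q[:,1]+5.3);q=q[d<15];print(len(q),np.percentile(q[:,2],[10,50,90]).round(1))"
```

```text
42 [100.6 102.  103.2]
```

View pics/g7.png

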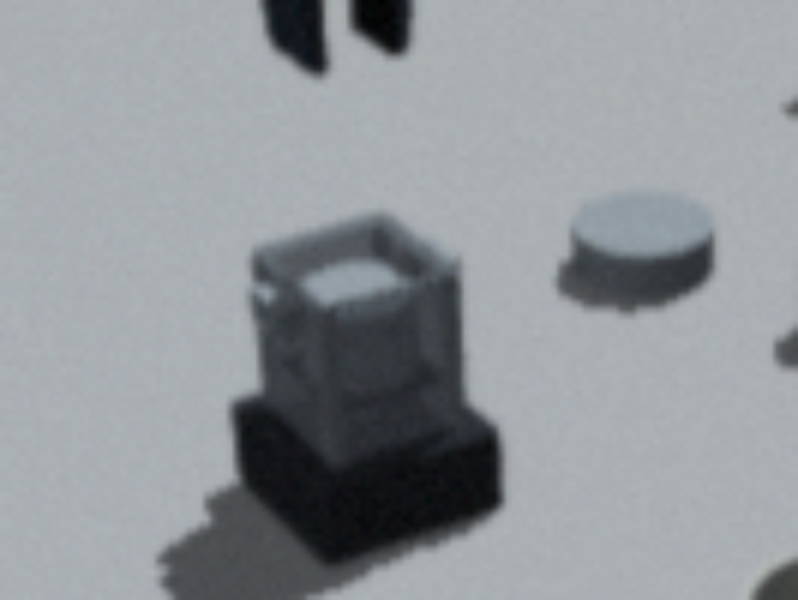

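Both tins sit level under the lips, with the lid at crop (355,285), the same place the first tin settled, and the follower about 36 mm down. Handing in.

```bash
python3 -c "
from workcell import env
print(env.job_done())"
```

```text
the job is handed in; nothing more can be done
None
```

Both small tins are in the magazine under the lips, and the stack was pressed solid on the buffer at about 13 N and released. The job was handed in at about 30 s; no verdict came back.

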